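# Take the punch from the vise and hold it ready on the scribed ring

## Task

The sharpened spring-nosed punch stands nose-down in the small vise: pull the sliding jaw well back, more than half its travel, and only then lift the punch out. Set its tip gently inside the scribed ring on the clamped plate, keep the punch upright and lean on it lightly until its sprung nose is about half pushed in, without ramming it. Finish while still holding it there in the gripper, jaw left open, and leave the other things on the bench where they are.

Things in the scene. Friction and masses are not known exactly. Their poses are not given: they have to be found in the camera images.
- vise: Small fixed steel vise. Origin on the bench under the standing punch's axis; z up, x along the slide to the fixed jaw. Bed x -160 to +60 mm, 90 mm wide, top 30 mm above the bench, with a 12 mm hole 26 mm deep at x = y = 0 for the punch's nose; lugs (x +10 to +50) reach y = +-60, 18 mm high. Fixed jaw 80 mm wide, x +17 to +47, top at 60 mm. May stand on the left or right half of the bench.
- jaw (a joint): The vise's sliding jaw, m: about 0 closed, 0.045 fully open; moves along the vise's -x, needs about 3 N and stays where left. 80 mm wide, top 56.5 mm above the bench; closed, its lip overhangs the punch's collar by 6 mm so that the punch cannot come out.
- jaw_post (a point): Grip point on the axis of the sliding jaw's upright round steel post (18 mm diameter), 95 mm above the bench, 20 mm below the post's top; the post is bare from 50 mm above the bench up. 100 mm from the punch's axis along the vise's -x when closed; moves with the jaw. Axes as the vise's.
- punch: Loose punch, 0.2 kg. Origin: underside centre of its 32 x 32 x 14 mm square collar; z up to its head; x, y square to its flats. Square aluminium shank 16 x 16 mm from z = 14 to 92 mm (grip here), round head 20 mm wide up to z = 100. Nose 20 mm long below the collar. At the start its collar stands on the vise bed (origin 30 mm above the bench), flats along the vise's axes, nose in the hole.
- punch_nose (a joint): How far the sprung nose is pushed into the punch, in m: 0 = fully out, 0.012 = at its stop. Pushing it takes 1 N to start and 0.4 N more for each mm (3.4 N at half way, 0.006).
- punch_tip (a point): The point of the nose, 8 mm diameter tapering to the tip; with the nose fully out it lies on the punch's axis 20 mm below the punch's origin.
- block: Dark steel bench block 130 x 85 mm, 40 mm high, fixed; on it an aluminium plate 100 x 60 x 4 mm clamped by two small bars (11 mm high) at the middle of its short ends. Origin: centre of the underside, on the bench. The plate has three 9 mm holes; in the fourth place is the scribed ring.
- mark (a point): Centre of the scribed ring (13 mm outside diameter, thin dark line with a cross through it) on the plate's top face, 44 mm above the bench; at x = 22, y = 16 mm in the block's frame.
- wood_box: Bystander: closed wooden box 106 x 156 x 74 mm, origin under its centre.
- tin: Bystander: round metal tin, 84 mm diameter, 75 mm high, origin under its centre.
- hammer: Bystander: hammer lying near the robot.
- driver: Bystander: screwdriver with wooden handle lying near the robot.
- spare_plate: Bystander: loose aluminium plate 100 x 60 x 4 mm with four drilled holes and no mark, lying on the bench.
- bush: Bystander: brass bush 36 mm in diameter, 22 mm high, standing on the bench.
- tape: Bystander: roll 90 mm in diameter, 25 mm high, lying on the bench.
Things that resemble listed ones, but are neither listed nor needed, are in the scene too. What is shaped like the vise but green or yellow is not meant. There is more than one size of the punch; the one meant has the size given above.

How it is judged:
On the way, in this order (a step that is already met when the one before it is completed fails the run):
1. the jaw is open by more than half its travel while the punch still stands in the vise (value of joint jaw above 0.022 m and distance between punch and vise below 0.036 m and angle between punch's own z axis and vertical below 0.17 rad), for 0.2 s.
2. the punch is lifted out of the vise in the gripper, its tip clear above the bed (z of punch_tip in the frame of vise above 0.035 m and contact force between punch and vise below 0.1 N and contact force between punch and the fingers above 1 N), for 0.2 s.
3. the tip rests in the ring, punch upright, nose partly pushed in (distance between punch_tip and mark below 0.0065 m and angle between punch's own z axis and vertical below 0.1 rad and value of joint punch_nose between 0.0025 and 0.0095 m and contact force between punch and block above 1 N), for 0.3 s.
At the end, for the whole second after the job is handed in: The gripper still holds the punch with its tip on the plate inside the scribed ring (within 6.5 mm of its centre), upright within 0.1 rad, the nose pushed in between 2.5 and 9.5 mm of its 12 mm, pressing with 1 to 8 N and at rest; the vise jaw is open by more than 22 mm (all of step 3 and contact force between punch and block below 8 N and contact force between punch and the fingers above 1 N and contact force between punch and vise below 0.1 N and linear speed of punch below 0.02 m/s and value of joint jaw above 0.022 m); the arm keeps its last pose, push and grip.
It fails at once if the punch is rammed onto the block or plate (over 20 N) (contact force between punch and block above 20 N).
It fails at once if another thing on the bench is shifted by more than 30 mm (distance of any of wood_box, tin, hammer, driver, spare_plate, bush, tape from where it was at the start of the episode above 0.03 m).
It also fails if it takes over 62 s, if anything falls off the work surface, if the arm or the gripper's body presses on something with over 40 N, if the wrist force passes 120 N, or if a joint passes its speed limit or range.

## Robot

A 6-joint arm with a two-finger parallel gripper is mounted at the origin on the work surface. World frame = base frame: x ahead of the robot, y to its left, z up, the work surface at z = 0. Lengths are in m, angles in rad, forces in N, time in s.
With the tool pointing down it reaches from about 0.275 to 0.975 m from the base axis. Payload 8.4 kg.
Tool frame: the origin (TCP) lies midway between the tips of the shut fingers; the grasp point (between the pads) lies 19 mm behind it; z points along the fingers, y is the line along which they close (so a half turn about z gives the same grasp; the last joint's range is limited). The gripper opens to 92 mm and grips with 3 to 60 N. Pads are 20 mm wide; open, the fingers measure 128 mm over their backs; the gripper's body (75 mm by 189 mm) begins 69 mm behind the grasp point.
Start: joints at [1.298, 0.353, 1.633, -0, 1.155, -0.002], TCP at [0.167, 0.602, 0.215] pointing down, gripper open.
Joint ranges: [-2.63, 2.63], [-0.92, 2.1], [0.06, 2.66], [-1.3, 4.44], [0, 2.69], [-3.02, 3.02]. Speed limits (rad/s): [2.22, 2.22, 2.79, 3.14, 3.14, 3.14].

## Interface

Orientations are given as a unit quaternion [w, x, y, z].
In Python, from bench import get_obs, get_image, camera_params, finish_job, recognise, place_of gives the robot as it stands.
- The arm moves only by the tool play_rows, never from a script. Its arguments are lists of equal length, an entry for each row: "linear": the shift along the world's x, y, z in cm, a list of three; "twist": the turn, a rotation vector about the world's x, y, z in degrees, a list of three. A call has 1 to 5 rows; each row shifts and turns the commanded pose from where the row before left it; what a row does not reach is not made up. A row lasts 1/10 s, in which the tool goes at most 50 mm and 8.59 degrees, less where a joint would pass 70% of its speed; a pose out of reach is approached as far as the arm can. A call with a gripper value outside its range is refused whole. "claw" is the opening, from -1 (shut) to 1 (fully open), set as the call begins (left out, the last holds). The fingers move at their own pace and stop on an object; "newtons" is the grip in N (left out, the last holds). Time passes only in rows, so rows that do not move let the fingers close. It gives the time, the measured TCP pose, the force, the opening and the grip force at its end, in the units of the state.
- get_obs(): the state, without advancing time (a new reading comes with each control period).
- get_image(name): name is "scene" or "top" or "wrist"; returns the picture (420x560x3 uint8, red, green, blue); there is no depth.
- camera_params(name): a dict with "mtx" (3x3 intrinsics, pixels), "R" (3x3) and "t" (3): a world point X has camera coordinates R X + t. Camera axes: x right, y down, z forward; pixel columns grow to the right and rows downward; lengths in m; the calibration is good to about 2 mm. A picture is of the moment at which its call begins: read the wrist's pose just before it. camera_params takes no time and is no camera call; for the wrist camera it gives the pose at the moment of the call.
- finish_job(): hands the job in; it is judged then, once.
Trained networks look in the newest picture that a camera, given by its name, has taken for a name from the list of things; names that differ only in an ending like _2 or _b are one class to them, and where a whole thing is asked for, a point or a joint stands for the part that bears it (a point fixed in the world has none). Each returns a list of dicts, best first, with "score" (0 to 1); they miss things now and then, are a little off and sometimes report something else, mostly with a low value. They report only what shows in the picture. A call takes as long as a camera call. They do not tell look-alikes from the thing itself.
- recognise(label, camera): "xy" ([column, row] in pixels, amid what is visible of it).
- place_of(label, camera): "xy" ([column, row] in pixels: a listed point, or the origin of a listed thing).
The state is a dict: "time_s": time; "joint_positions": joint angles; "joint_vel": joint speeds; "tau": joint torques, N m; "tool_pos": TCP position; "eef_rot": TCP orientation; "force": force on the tool from outside, world axes, zero at the start; "wrist_torque": the same for the moment, N m; "grip_width": finger opening in m; "grasp_force": force on a finger pad.
Only numpy, scipy, OpenCV 4.12 (cv2) and the standard library are available. Lean on these libraries where they do the work, as an engineer would, in place of code of your own. Each camera call takes 0.05 s, during which the arm holds its last target. There are 200 camera calls.

## Working session

There is one attempt and no reset: what is moved stays moved. The work goes in short steps, Python scripts to look and compute and a tool call to move; the robot and the scene stay as the last step left them, time stands still between calls to the robot, and variables do not carry over. Pictures are saved under pics/ and viewed, at most 10 in all, crops included, and the job is handed in when it is done.

Besides the shell and the picture viewer there is one more tool, called as name(argument=value, ...) on one line, values as JSON. play_rows: Moves the arm, as the interface text tells. Its arguments: {"type":"object","properties":{"linear":{"type":"array","items":{"type":"array","items":{"type":"number"}}},"twist":{"type":"array","items":{"type":"array","items":{"type":"number"}}},"claw":{"type":"number"},"newtons":{"type":"number"}},"required":["linear","twist"]}

```bash
mkdir -p pics
cat > h.py <<'E'
import numpy as np, cv2
from bench import *
def ray(cam,uv,P=None):
    P=P or camera_params(cam); K=np.array(P['mtx']);R=np.array(P['R']);t=np.array(P['t'])
    d=R.T@np.linalg.inv(K)@np.array([uv[0],uv[1],1.]); return -R.T@t,d
def hit(cam,uv,z,P=None):
    c,d=ray(cam,uv,P); return c+d*(z-c[2])/d[2]
def proj(cam,X,P=None):
    P=P or camera_params(cam); q=np.array(P['mtx'])@(np.array(P['R'])@np.array(X)+np.array(P['t'])); return q[:2]/q[2]
def save(cam,name):
    im=get_image(cam); cv2.imwrite('pics/'+name,im[:,:,::-1]); return im
E
python3 - <<'E'
from h import *
ims=[save(c,c+'0.png') for c in('scene','top','wrist')]
for c in('top','scene'):
    for l,z in(('vise',0),('jaw_post',.095),('punch',.03),('punch_tip',.01),('block',0),('mark',.044)):
        for r in place_of(l,c)[:4]:
            print(c,l,np.round(r['xy']),round(r['score'],2),np.round(hit(c,r['xy'],z),3))
o=get_obs();print(o['time_s'],o['eef_rot'],o['grip_width'])
for c in('top','scene'):
    P=camera_params(c);print(c,-np.array(P['R']).T@np.array(P['t']))
E
```

```text
top vise [236. 208.] 0.74 [0.509 0.242 0.   ]
top vise [132. 264.] 0.69 [0.314 0.613 0.   ]
top vise [195. 305.] 0.68 [0.169 0.388 0.   ]
top jaw_post [220. 308.] 0.97 [0.163 0.29  0.095]
top jaw_post [155. 260.] 0.66 [0.324 0.511 0.095]
top jaw_post [264. 216.] 0.62 [0.472 0.141 0.095]
top punch [237. 169.] 0.72 [0.644 0.237 0.03 ]
top punch [233. 206.] 0.64 [0.512 0.251 0.03 ]
top punch [199. 231.] 0.52 [0.425 0.371 0.03 ]
top punch_tip [218. 253.] 0.7 [0.35  0.307 0.01 ]
top block [360. 208.] 0.97 [ 0.505 -0.199  0.   ]
top block [219. 255.] 0.29 [0.341 0.302 0.   ]
top mark [370. 202.] 0.8 [ 0.522 -0.228  0.044]
top mark [233. 209.] 0.57 [0.502 0.25  0.044]
scene vise [422. 155.] 0.87 [0.327 0.609 0.   ]
scene vise [311. 220.] 0.86 [0.509 0.242 0.   ]
scene vise [336. 127.] 0.65 [0.17  0.383 0.   ]
scene vise [324. 168.] 0.4 [0.332 0.314 0.   ]
scene jaw_post [273. 189.] 0.96 [0.466 0.145 0.095]
scene jaw_post [305. 109.] 0.69 [0.175 0.281 0.095]
scene jaw_post [396. 137.] 0.64 [0.332 0.513 0.095]
scene punch [314. 255.] 0.77 [0.639 0.223 0.03 ]
scene punch [308. 210.] 0.62 [0.496 0.235 0.03 ]
scene punch [357. 187.] 0.55 [0.44  0.381 0.03 ]
scene block [148. 242.] 0.76 [ 0.515 -0.194  0.   ]
scene mark [130. 234.] 0.91 [ 0.515 -0.231  0.044]
0.75 [-6.29579970e-07  1.34980296e-01  9.90848283e-01  4.12782918e-06] 0.09189328650405777
top [0.31216154 0.13769259 1.90421026]
scene [1.2834194  0.05251446 1.09389753]
```

View pics/top0.png

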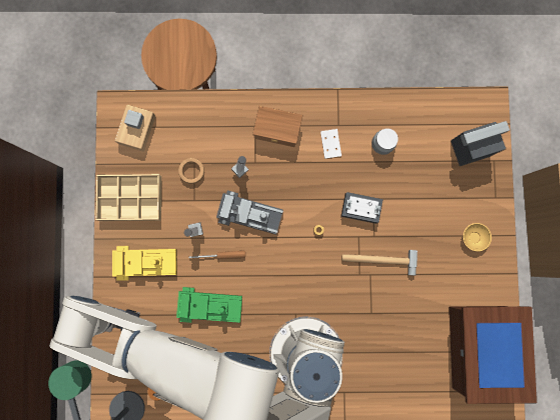

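View pics/scene0.png

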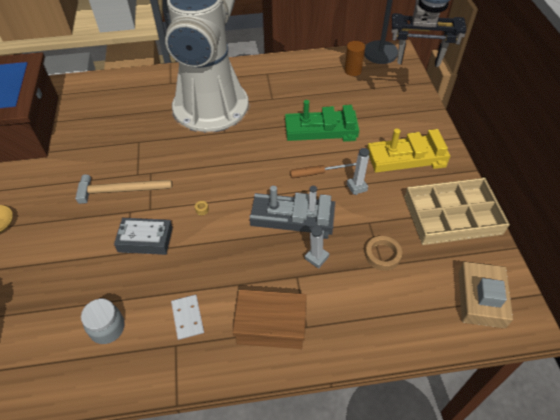

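Top view: the grey vise is at about (250,213), its post at (264,216), and the block at (360,208). Loose look-alike punches stand at (240,165) and (195,230). The scene view agrees: vise at (292,212) and block at (145,235). Moving above the vise for a wrist look.

play_rows(linear=[[2.6, -3.4, 2.0], [2.6, -3.4, 2.0], [2.6, -3.4, 2.0], [2.6, -3.4, 2.0], [2.6, -3.4, 2.0]], twist=[[0, 0, -8], [0, 0, -8], [0, 0, -8], [0, 0, -8], [0, 0, -8]], claw=1, newtons=40)

```text
time_s: 1.25
tool_pos: [0.2979, 0.4308, 0.3155]
eef_rot: [0.0, 0.468, 0.884, 0.0]
force: [0.3, -0.2, 0.3]
grip_width: 0.092
grasp_force: 0.0
```

play_rows(linear=[[2.6, -3.4, 1.0], [2.6, -3.4, 1.0], [2.6, -3.4, 1.0], [2.6, -3.4, 0.5], [2.6, -3.4, 0]], twist=[[0, 0, -8], [0, 0, -8], [0, 0, -8], [0, 0, -8], [0, 0, -8]])

```text
time_s: 1.75
tool_pos: [0.4283, 0.2609, 0.3508]
eef_rot: [0.0, 0.742, 0.67, 0.001]
force: [1.0, 0.4, -0.1]
grip_width: 0.0917
grasp_force: 0.0
```

play_rows(linear=[[2.6, -3.4, 0], [2.6, -3.4, 0], [0, 0, 0], [0, 0, 0]], twist=[[0, 0, -8], [0, 0, -8], [0, 0, 0], [0, 0, 0]])

```text
time_s: 2.15
tool_pos: [0.4793, 0.1937, 0.3495]
eef_rot: [-0.0, 0.827, 0.562, -0.0]
force: [-0.0, 0.1, 0.6]
grip_width: 0.0918
grasp_force: 0.0
```

Run:
```python
from h import *
P=camera_params('wrist')
im=save('wrist','w1.png')
print('cam',-np.array(P['R']).T@np.array(P['t']))
for l,z in(('vise',0),('jaw_post',.095),('punch',.03),('block',0),('mark',.044)):
    for r in place_of(l,'wrist')[:3]:
        print(l,np.round(r['xy'],1),round(r['score'],2),np.round(hit('wrist',r['xy'],z,P),4))
```

```text
cam [0.50779146 0.26255099 0.51935828]
vise [289.4 122.9] 0.97 [0.505  0.2446 0.    ]
vise [ 37.5 117.6] 0.71 [0.1764 0.382  0.    ]
vise [408.  396.2] 0.4 [ 0.5286 -0.2698  0.    ]
jaw_post [299.4 211.9] 0.91 [0.478  0.1434 0.095 ]
jaw_post [ 23.5 202.8] 0.58 [0.1662 0.2787 0.095 ]
jaw_post [294.9 128.2] 0.38 [0.5093 0.2399 0.095 ]
punch [415.6 108.3] 0.93 [0.6672 0.2019 0.03  ]
punch [290.7 128.2] 0.73 [0.5043 0.2385 0.03  ]
punch [169.1  50.4] 0.55 [0.3957 0.3851 0.03  ]
block [404.3 396.7] 0.61 [ 0.5222 -0.2684  0.    ]
mark [401.7 393.5] 0.67 [ 0.5189 -0.2159  0.044 ]
```

View pics/w1.png

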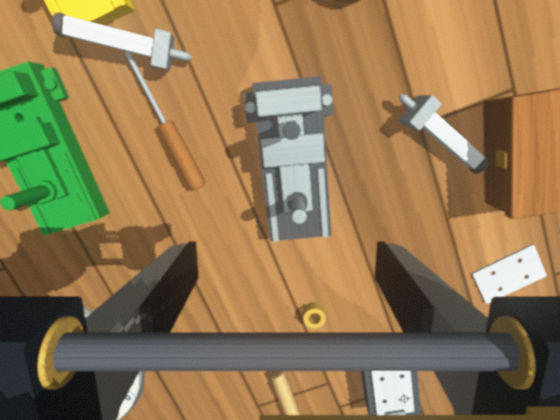

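The wrist view shows the grey vise upright in the middle: punch head near (291,129), post near (299,212). The two look-alike punches lie flat at (115,40) and (445,130), and the ring on the plate is at (403,399). I'll refine with an enlarged crop.

Run:
```python
from h import *
im=cv2.imread('pics/w1.png')
c=cv2.resize(im[65:255,235:345],None,fx=3.1,fy=3.1,interpolation=cv2.INTER_CUBIC)
cv2.imwrite('pics/c1.png',c)
P=camera_params('wrist')
# project hypotheses
for name,(vx,vy,th) in {'A':(.505,.2425,np.deg2rad(70)),'B':(.505,.2425,np.deg2rad(75))}.items():
    R=np.array([[np.cos(th),-np.sin(th)],[np.sin(th),np.cos(th)]])
    for n,p in dict(bedA=(-.16,.045,.03),bedB=(-.16,-.045,.03),head=(0,0,.13),posttop=(-.1,0,.115),postbot=(-.1,0,.05),fjA=(.047,.04,.06),fjB=(.047,-.04,.06)).items():
        q=R@p[:2]+[vx,vy]; print(name,n,np.round((proj('wrist',[*q,p[2]],P)-[235,65])*3.1))
```

```text
A bedA [ 85. 540.]
A bedB [276. 536.]
A head [177. 202.]
A posttop [182. 467.]
A postbot [179. 425.]
A fjA [71. 73.]
A fjB [274.  68.]
B bedA [115. 546.]
B bedB [306. 526.]
B head [177. 202.]
B posttop [204. 466.]
B postbot [199. 424.]
B fjA [61. 83.]
B fjB [263.  60.]
```

View pics/c1.png

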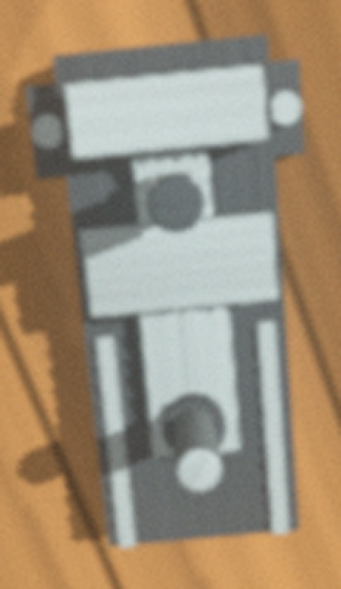

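The crop shows the head at (174,202), post top at (200,470), bed end corners at (110,546) and (297,530), and fixed-jaw rear corners at (62,85) and (263,67). Next I fit the vise pose to these.

Run:
```python
from h import *
from scipy.optimize import least_squares
P=camera_params('wrist')
M=np.array([(0,0,.13),(-.1,0,.115),(-.16,.045,.03),(-.16,-.045,.03),(.047,.04,.06),(.047,-.04,.06)])
U=np.array([(174,202),(200,470),(110,546),(297,530),(62,85),(263,67)])/3.1+[235,65]
def W(p,m):
    c,s=np.cos(p[2]),np.sin(p[2]);return [c*m[0]-s*m[1]+p[0],s*m[0]+c*m[1]+p[1],m[2]]
f=lambda p:np.ravel([proj('wrist',W(p,m),P)-u for m,u in zip(M,U)])
r=least_squares(f,[.505,.24,1.25]);p=r.x;print(p[:2],np.rad2deg(p[2]),np.round(r.fun,1))
print('post',W(p,(-.1,0,.095)),'end',W(p,(-.14,0,.095)))
o=get_obs();print(o['tool_pos'])
q=o['eef_rot'];from scipy.spatial.transform import Rotation as Ro
y=Ro.from_quat([q[1],q[2],q[3],q[0]]).as_matrix()[:,1];print('tool y yaw',np.rad2deg(np.arctan2(y[1],y[0])),'want',np.rad2deg(p[2])-90)
print('shift to post',(np.array(W(p,(-.1,0,.095)))-o['tool_pos'])*100)
```

```text
[0.50398651 0.24169867] 74.11196031124771 [ 0.5  1.1 -0.4 -0.3 -0.6  0.4  0.6  0.  -0.2 -0.2  0.  -1. ]
post [np.float64(0.4766106694278552), np.float64(0.1455188229588632), 0.095] end [np.float64(0.46566033133610496), np.float64(0.10704688389054529), 0.095]
[0.47861199 0.19519681 0.3496738 ]
tool y yaw -21.38669585474717 want -15.888039688752286
shift to post [ -0.20013204  -4.96779855 -25.46738048]
```

play_rows(linear=[[-0.1, -2.5, -1], [-0.1, -2.5, -3], [0, 0, -4], [0, 0, -4], [0, 0, -4]], twist=[[0, 0, 3], [0, 0, 2.5], [0, 0, 0], [0, 0, 0], [0, 0, 0]])

```text
time_s: 2.95
tool_pos: [0.477, 0.1447, 0.1886]
eef_rot: [0.0, 0.798, 0.602, 0.001]
force: [0.8, 0.3, 0.1]
grip_width: 0.0916
grasp_force: 0.0
```

play_rows(linear=[[0, 0, -4], [0, 0, -3.5], [0, 0, -2.5], [0, 0, -1.4], [0, 0, 0]], twist=[[0, 0, 0], [0, 0, 0], [0, 0, 0], [0, 0, 0], [0, 0, 0]])

```text
time_s: 3.45
tool_pos: [0.4755, 0.1445, 0.0738]
eef_rot: [-0.001, 0.798, 0.602, -0.002]
force: [0.1, 0.1, -0.5]
grip_width: 0.0918
grasp_force: 0.0
```

play_rows(linear=[[0, 0, 0], [0, 0, 0], [0, 0, 0], [0, 0, 0], [0, 0, 0]], twist=[[0, 0, 0], [0, 0, 0], [0, 0, 0], [0, 0, 0], [0, 0, 0]], claw=-1)

```text
time_s: 3.95
tool_pos: [0.4775, 0.1443, 0.0761]
eef_rot: [0.0, 0.799, 0.602, 0.0]
force: [-0.1, -0.3, -0.1]
grip_width: 0.054
grasp_force: 0.0
```

play_rows(linear=[[0, 0, 0], [0, 0, 0], [0, 0, 0], [0, 0, 0], [0, 0, 0]], twist=[[0, 0, 0], [0, 0, 0], [0, 0, 0], [0, 0, 0], [0, 0, 0]])

```text
time_s: 4.45
tool_pos: [0.4759, 0.1444, 0.0755]
eef_rot: [-0.001, 0.799, 0.601, -0.001]
force: [-6.1, 2.3, 2.9]
grip_width: 0.0171
grasp_force: 40.0
```

play_rows(linear=[[-0.14, -0.5, 0], [-0.22, -0.77, 0], [-0.22, -0.77, 0], [-0.22, -0.77, 0], [-0.22, -0.77, 0]], twist=[[0, 0, 0], [0, 0, 0], [0, 0, 0], [0, 0, 0], [0, 0, 0]])

```text
time_s: 4.95
tool_pos: [0.4656, 0.1087, 0.0755]
eef_rot: [-0.001, 0.799, 0.602, -0.001]
force: [-5.3, 4.8, 4.2]
grip_width: 0.0176
grasp_force: 40.0
```

play_rows(linear=[[-0.08, -0.27, 0], [0, 0, 0], [0, 0, 0], [0, 0, 0]], twist=[[0, 0, 0], [0, 0, 0], [0, 0, 0], [0, 0, 0]])

```text
time_s: 5.35
tool_pos: [0.4646, 0.1055, 0.0754]
eef_rot: [-0.001, 0.799, 0.602, -0.001]
force: [-5.2, -0.2, 5.4]
grip_width: 0.0172
grasp_force: 40.0
```

play_rows(linear=[[0, 0, 0], [0, 0, 0], [0, 0, 0], [0, 0, 0], [0, 0, 0]], twist=[[0, 0, 0], [0, 0, 0], [0, 0, 0], [0, 0, 0], [0, 0, 0]], claw=1)

```text
time_s: 5.85
tool_pos: [0.4663, 0.1057, 0.0756]
eef_rot: [0.0, 0.799, 0.602, 0.0]
force: [-0.3, -0.1, 0.3]
grip_width: 0.0552
grasp_force: 0.0
```

play_rows(linear=[[0, 0, 0], [0, 0, 2], [0, 0, 4], [0, 0, 4], [0.2, 0.8, 4]], twist=[[0, 0, 0], [0, 0, 0], [0, 0, 0], [0, 0, 0], [0, 0, 0]])

```text
time_s: 6.35
tool_pos: [0.4676, 0.1132, 0.217]
eef_rot: [-0.0, 0.799, 0.602, -0.0]
force: [1.4, -0.5, -0.8]
grip_width: 0.0919
grasp_force: 0.0
```

play_rows(linear=[[1, 3, 0], [0.7, 3, 0], [0, 0, 0], [0, 0, 0]], twist=[[0, 0, 0], [0, 0, 0], [0, 0, 0], [0, 0, 0]])

```text
time_s: 6.75
tool_pos: [0.4848, 0.1738, 0.2153]
eef_rot: [-0.0, 0.798, 0.602, -0.0]
force: [-0.3, -1.0, -0.8]
grip_width: 0.092
grasp_force: 0.0
```

Run:
```python
from h import *
P=camera_params('wrist'); o=get_obs()
im=save('wrist','w2.png')
c=cv2.resize(im[:300],None,fx=1.4,fy=1.4)[:,:,::-1]
cv2.imwrite('pics/c2.png',c)
print(o['tool_pos'],o['force'])
print('pred head',proj('wrist',[.504,.2417,.13],P),'post',proj('wrist',[.4646,.1055,.115],P))
for l,z in(('vise',0),('jaw_post',.095),('punch',.03)):
    for r in place_of(l,'wrist')[:2]:
        print(l,np.round(r['xy'],1),round(r['score'],2),np.round(hit('wrist',r['xy'],z,P),4))
```

```text
[0.48482844 0.17384361 0.215269  ] [-0.31689319 -1.04807958 -0.78498897]
pred head [284.61434243 115.65988698] post [284.17696176 289.88410252]
jaw_post [285.9 277.3] 0.6 [0.4664 0.1067 0.095 ]
punch [457.5 104.7] 0.8 [0.6649 0.2048 0.03  ]
punch [287.9 114.2] 0.76 [0.5065 0.2408 0.03  ]
```

View pics/c2.png

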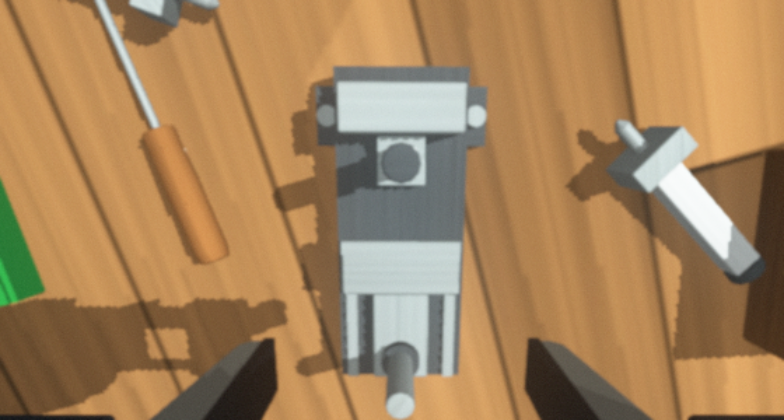

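The jaw is clearly open. The punch head is at (401,163) in the crop, about 1.5 mm from where I predicted, so I'm correcting for that and going to grasp the punch.

play_rows(linear=[[1, 3.3, 0], [1.1, 3.4, 0], [0, 0, -3], [0, 0, -4], [0, 0, -3]], twist=[[0, 0, 0], [0, 0, 0], [0, 0, 0], [0, 0, 0], [0, 0, 0]])

```text
time_s: 7.45
tool_pos: [0.5056, 0.24, 0.1138]
eef_rot: [-0.0, 0.799, 0.602, -0.001]
force: [-0.6, 0.3, -1.0]
grip_width: 0.0917
grasp_force: 0.0
```

play_rows(linear=[[0, 0, -2.5], [0, 0, -1.8], [0, 0, 0], [0, 0, 0], [0, 0, 0]], twist=[[0, 0, 0], [0, 0, 0], [0, 0, 0], [0, 0, 0], [0, 0, 0]])

```text
time_s: 7.95
tool_pos: [0.507, 0.2408, 0.0738]
eef_rot: [0.0, 0.799, 0.602, 0.001]
force: [-0.8, 0.8, 0.2]
grip_width: 0.0922
grasp_force: 0.0
```

play_rows(linear=[[0, 0, 0], [0, 0, 0], [0, 0, 0], [0, 0, 0], [0, 0, 0]], twist=[[0, 0, 0], [0, 0, 0], [0, 0, 0], [0, 0, 0], [0, 0, 0]], claw=-1, newtons=30)

```text
time_s: 8.45
tool_pos: [0.5062, 0.2408, 0.0727]
eef_rot: [0.0, 0.799, 0.602, 0.0]
force: [-0.5, 0.2, 0.2]
grip_width: 0.054
grasp_force: 0.0
```

play_rows(linear=[[0, 0, 0], [0, 0, 0], [0, 0, 0], [0, 0, 0], [0, 0, 0]], twist=[[0, 0, 0], [0, 0, 0], [0, 0, 0], [0, 0, 0], [0, 0, 0]])

```text
time_s: 8.95
tool_pos: [0.5061, 0.2407, 0.0725]
eef_rot: [-0.0, 0.799, 0.602, -0.0]
force: [-0.9, 0.6, 0.7]
grip_width: 0.0186
grasp_force: 30.0
```

play_rows(linear=[[0, 0, 0], [0, 0, 0], [0, 0, 0]], twist=[[0, 0, 0], [0, 0, 0], [0, 0, 0]])

```text
time_s: 9.25
tool_pos: [0.5061, 0.2407, 0.0726]
eef_rot: [-0.0, 0.799, 0.602, -0.0]
force: [-0.6, 0.4, -0.8]
grip_width: 0.0183
grasp_force: 30.0
```

Run:
```python
from h import *
o=get_obs();print(o['grip_width'],o['grasp_force'],o['force'],o['wrist_torque'],o['tool_pos'])
a=get_image('scene');P=camera_params('scene')
u=proj('scene',[.506,.241,.1],P).astype(int)
c=a[u[1]-50:u[1]+50,u[0]-65:u[0]+65];cv2.imwrite('pics/s3.png',cv2.resize(c,None,fx=5,fy=5,interpolation=cv2.INTER_CUBIC)[:,:,::-1])
```

```text
0.018270579689885262 30.000050961971283 [-0.63284294  0.3603015  -0.8496234 ] [ 0.00165471  0.18572162 -0.01803252] [0.50611693 0.24071597 0.07256599]
```

View pics/s3.png

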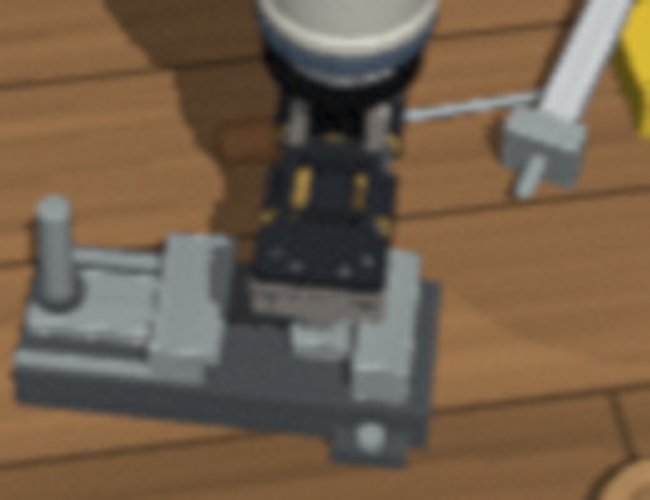

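The scene crop shows the fingers around the shank with the collar still on the bed beneath them, and the jaw open. Lifting.

play_rows(linear=[[0, 0, 0.5], [0, 0, 1], [0, 0, 1.5], [0, 0, 2], [0, 0, 2]], twist=[[0, 0, 0], [0, 0, 0], [0, 0, 0], [0, 0, 0], [0, 0, 0]])

```text
time_s: 9.8
tool_pos: [0.5061, 0.2406, 0.1439]
eef_rot: [0.0, 0.799, 0.602, -0.0]
force: [0.2, 0.6, -1.9]
grip_width: 0.0187
grasp_force: 30.0
```

play_rows(linear=[[0, 0, 3], [0, 0, 3], [0, 0, 2], [0, 0, 0], [0, 0, 0]], twist=[[0, 0, 0], [0, 0, 0], [0, 0, 0], [0, 0, 0], [0, 0, 0]])

```text
time_s: 10.3
tool_pos: [0.5061, 0.2406, 0.2226]
eef_rot: [0.0, 0.799, 0.602, 0.0]
force: [-0.6, 0.2, -2.7]
grip_width: 0.0187
grasp_force: 30.0
```

Run:
```python
from h import *
o=get_obs();print(o['grip_width'],o['grasp_force'],o['force'],o['wrist_torque'],o['tool_pos'])
a=get_image('scene');P=camera_params('scene');t=o['tool_pos']
for l in('punch','punch_tip','jaw_post'):
    print(l,[(np.round(r['xy'],1),round(r['score'],2)) for r in place_of(l,'scene')[:3]])
print('pred origin',proj('scene',t-[0,0,.0426],P),'tip',proj('scene',t-[0,0,.0626],P))
u=proj('scene',t-[0,0,.02],P).astype(int)
c=a[u[1]-45:u[1]+45,u[0]-60:u[0]+60];p1=cv2.resize(c,(400,300),interpolation=cv2.INTER_CUBIC)
b=get_image('wrist');b=cv2.resize(b,(400,300))
cv2.imwrite('pics/s4.png',np.hstack([p1,b])[:,:,::-1])
```

```text
0.018715928690550256 29.99979704618454 [-0.57536437  0.23341703 -2.70410436] [-0.13584851  0.10013908 -0.01436289] [0.50605724 0.24062592 0.22264919]
punch [(array([352.5, 175.5]), 0.84), (array([304.4, 268. ]), 0.77), (array([309.3, 175. ]), 0.61)]
punch_tip [(array([316.1, 256. ]), 0.5), (array([258.4, 187.9]), 0.5), (array([349.6, 186.3]), 0.45)]
jaw_post [(array([394.9, 132.8]), 0.93), (array([305.5, 108.6]), 0.62), (array([258., 187.]), 0.55)]
pred origin [313.52506509 174.83528482] tip [313.16516156 180.21829464]
```

View pics/s4.png

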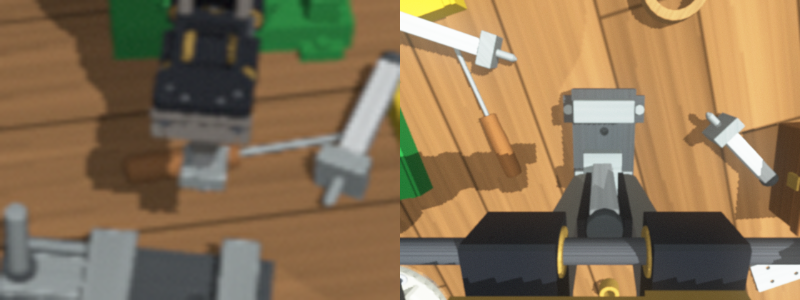

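The punch is out of the vise and held. The left panel shows collar and nose under the fingers, and the right panel shows the empty vise hole. I'll check its tilt against a projected upright model.

Run:
```python
from h import *
from scipy.spatial.transform import Rotation as Ro
o=get_obs();P=camera_params('wrist');a=get_image('wrist')[:,:,::-1]
q=o['eef_rot'];R=Ro.from_quat([q[1],q[2],q[3],q[0]]).as_matrix();t=o['tool_pos']
x0,y0,s=360//2+40,90,5
c=cv2.resize(a[y0:y0+110,x0-0:x0+120],None,fx=s,fy=s,interpolation=cv2.INTER_CUBIC)
c2=c.copy()
def pp(m): return ((proj('wrist',t+R@np.array([m[0],m[1],.0426-m[2]]),P)-[x0,y0])*s).astype(int)
for z,h in((0,.016),(.014,.016),(.014,.008),(.092,.008)):
    cv2.polylines(c2,[np.array([pp((sx*h,sy*h,z)) for sx,sy in((1,1),(1,-1),(-1,-1),(-1,1))])],True,(0,0,255),1)
cv2.imwrite('pics/w5.png',cv2.resize(np.hstack([c,c2]),(800,int(800*c.shape[0]/c.shape[1]/2))))
print(P['R'])
```

```text
[[ 0.96138494 -0.27519824 -0.00222016]
 [-0.26473004 -0.92695963  0.26582674]
 [-0.07521305 -0.25497408 -0.96401826]]
```

View pics/w5.png

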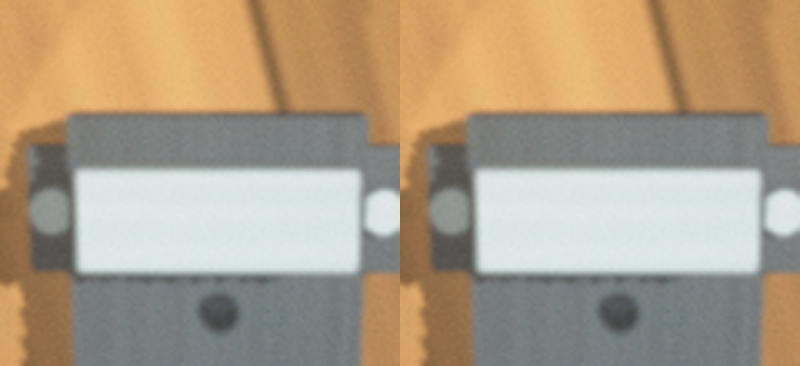

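That crop missed the punch; it shows only the vise with the empty hole. I'll carry the punch to the plate and look at both together.

play_rows(linear=[[0, -1.5, 0], [0, -3, 0], [0, -4, 0], [0, -4, 0], [0, -4, 0]], twist=[[0, 0, 0], [0, 0, 0], [0, 0, 0], [0, 0, 0], [0, 0, 0]])

```text
time_s: 11.1
tool_pos: [0.5056, 0.0735, 0.2224]
eef_rot: [0.0, 0.799, 0.602, -0.0]
force: [0.6, -0.1, -2.9]
grip_width: 0.0187
grasp_force: 30.0
```

play_rows(linear=[[0, -4.5, 0], [0, -4.5, 0], [0, -4.5, 0], [0, -4.5, 0], [0, -4.5, 0]], twist=[[0, 0, 0], [0, 0, 0], [0, 0, 0], [0, 0, 0], [0, 0, 0]])

```text
time_s: 11.6
tool_pos: [0.5051, -0.1518, 0.2225]
eef_rot: [0.0, 0.799, 0.602, -0.0]
force: [1.1, 0.4, -2.5]
grip_width: 0.0189
grasp_force: 30.0
```

play_rows(linear=[[-0.2, -4.5, 0], [-0.2, -4, 0], [-0.2, -3, -1], [0, -2, -2], [0, -0.6, -1]], twist=[[0, 0, 0], [0, 0, 0], [0, 0, 0], [0, 0, 0], [0, 0, 0]])

```text
time_s: 12.1
tool_pos: [0.4986, -0.2924, 0.181]
eef_rot: [-0.001, 0.799, 0.601, -0.001]
force: [-0.2, -0.5, -2.0]
grip_width: 0.0186
grasp_force: 30.0
```

play_rows(linear=[[0, 0, 0], [0, 0, 0], [0, 0, 0]], twist=[[0, 0, 0], [0, 0, 0], [0, 0, 0]])

```text
time_s: 12.4
tool_pos: [0.5006, -0.2895, 0.1834]
eef_rot: [0.0, 0.798, 0.602, 0.0]
force: [0.9, 0.1, -1.8]
grip_width: 0.0186
grasp_force: 30.0
```

Run:
```python
from h import *
from scipy.spatial.transform import Rotation as Ro
o=get_obs();P=camera_params('wrist');a=get_image('wrist')[:,:,::-1].copy()
for l,z in(('mark',.044),('block',0)):
    print(l,[(np.round(r['xy'],1),round(r['score'],2),np.round(hit('wrist',r['xy'],z,P),4)) for r in place_of(l,'wrist')[:3]])
get_image('scene');get_image('top')
for c in('scene','top'): print(c,[(round(r['score'],2),np.round(hit(c,r['xy'],.044),4)) for r in place_of('mark',c)[:2]])
q=o['eef_rot'];R=Ro.from_quat([q[1],q[2],q[3],q[0]]).as_matrix();t=o['tool_pos'];print(t,o['force'],o['grip_width'])
x0,y0,s=210,100,4
a=cv2.resize(a[y0:y0+240-90+90,x0:x0+150],None,fx=s,fy=s,interpolation=cv2.INTER_CUBIC)[:960]
c2=a.copy()
def pp(m): return ((proj('wrist',t+R@np.array([m[0],m[1],.0426-m[2]]),P)-[x0,y0])*s).astype(int)
for z,h in((0,.016),(.014,.016),(.014,.008),(.092,.008)):
    cv2.polylines(c2,[np.array([pp((sx*h,sy*h,z)) for sx,sy in((1,1),(1,-1),(-1,-1),(-1,1))])],True,(0,0,255),1)
b=np.hstack([a,c2]);cv2.imwrite('pics/w6.png',cv2.resize(b,(750,600),interpolation=cv2.INTER_AREA))
```

```text
mark [(array([283.8, 120.4]), 0.86, array([ 0.5178, -0.2259,  0.044 ]))]
block [(array([264.9,  94.4]), 0.83, array([ 0.5066, -0.1991,  0.    ])), (array([526.7, 114.7]), 0.71, array([ 0.7427, -0.2857,  0.    ])), (array([285.4, 121. ]), 0.66, array([ 0.5185, -0.2279,  0.    ]))]
scene [(0.78, array([ 0.5127, -0.2327,  0.044 ]))]
top [(0.66, array([ 0.52  , -0.2349,  0.044 ]))]
[ 0.50059082 -0.28947395  0.18338052] [ 0.87750977  0.0537278  -1.83213802] 0.01858704383799939
```

View pics/w6.png

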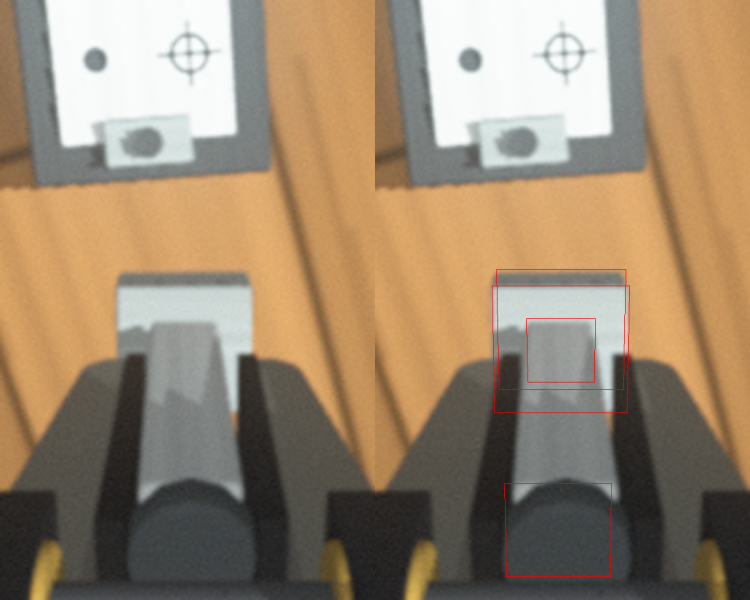

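The upright model overlay fits the held punch: collar within a pixel and tilt about 0.015 rad. The ring is at (189,53) in the picture, which is wrist pixel (285.6,121.2). I'll go lower for a second, closer measurement.

play_rows(linear=[[0, 0, -1.5], [0, 0, -2], [0, 0, -1.5], [0, 0, 0], [0, 0, 0]], twist=[[0, 0, 0], [0, 0, 0], [0, 0, 0], [0, 0, 0], [0, 0, 0]])

```text
time_s: 13.25
tool_pos: [0.5002, -0.2903, 0.1326]
eef_rot: [-0.0, 0.799, 0.602, -0.0]
force: [0.1, 0.2, -1.3]
grip_width: 0.0185
grasp_force: 30.0
```

Run:
```python
from h import *
P=camera_params('wrist');o=get_obs();a=get_image('wrist');t=o['tool_pos']
for r in place_of('mark','wrist')[:2]: print(np.round(r['xy'],1),round(r['score'],2),np.round(hit('wrist',r['xy'],.044,P),4))
# refine: dark ring on bright plate near detection
u=np.array(place_of('mark','wrist')[0]['xy']).astype(int)
g=cv2.cvtColor(a,cv2.COLOR_RGB2GRAY);w=26;c=g[max(0,u[1]-w):u[1]+w,u[0]-w:u[0]+w]
m=(c<200).astype(np.uint8);n,l,s,ce=cv2.connectedComponentsWithStats(m)
for i in range(1,n):
    if s[i,4]>40:
        b=s[i];px=np.array([u[0]-w+b[0]+(b[2]-1)/2,max(0,u[1]-w)+b[1]+(b[3]-1)/2]);print(b,px,np.round(ce[i]+[u[0]-w,max(0,u[1]-w)],1),np.round(hit('wrist',px,.044,P),4))
print('old mark',hit('wrist',(285.6,121.2),.044,None)if 0 else '',t,o['force'])
```

```text
[287.7 119.7] 0.62 [ 0.5208 -0.2256  0.044 ]
[ 43   0   9  52 375] [308.  118.5] [308.8 116.8] [ 0.5348 -0.2288  0.044 ]
[ 10  14  30  30 193] [285.5 121.5] [285.3 121.5] [ 0.519  -0.2264  0.044 ]
old mark  [ 0.50017432 -0.29025415  0.13258866] [ 0.05150132  0.16740208 -1.34373095]
```

play_rows(linear=[[0.4, 1.4, 0], [0.5, 1.7, 0], [0.5, 1.7, 0], [0.5, 1.6, 0], [0, 0, 0]], twist=[[0, 0, 0], [0, 0, 0], [0, 0, 0], [0, 0, 0], [0, 0, 0]])

```text
time_s: 13.9
tool_pos: [0.5199, -0.224, 0.1329]
eef_rot: [-0.0, 0.798, 0.602, 0.0]
force: [0.6, -0.3, -2.3]
grip_width: 0.0187
grasp_force: 30.0
```

play_rows(linear=[[0, 0, -1], [0, 0, -0.8], [0, 0, -0.3], [0, 0, 0], [0, 0, 0]], twist=[[0, 0, 0], [0, 0, 0], [0, 0, 0], [0, 0, 0], [0, 0, 0]])

```text
time_s: 14.4
tool_pos: [0.519, -0.2266, 0.1113]
eef_rot: [-0.0, 0.799, 0.601, -0.0]
force: [-0.2, -0.4, -3.1]
grip_width: 0.0185
grasp_force: 30.0
```

Run:
```python
from h import *
o=get_obs();print(o['tool_pos'],o['force'])
a=get_image('scene');P=camera_params('scene')
u=proj('scene',[.519,-.2264,.05],P);i=u.astype(int)
print(u,proj('scene',[.515,-.2264,.044],P)) 
c=a[i[1]-30:i[1]+30,i[0]-40:i[0]+40];cv2.imwrite('pics/s7.png',cv2.resize(c,(800,600),interpolation=cv2.INTER_CUBIC)[:,:,::-1])
```

```text
[ 0.51900481 -0.22659652  0.11134309] [-0.1571732  -0.43960216 -3.13031055]
[130.95392688 233.86497415] [131.58433193 233.91241335]
```

View pics/s7.png

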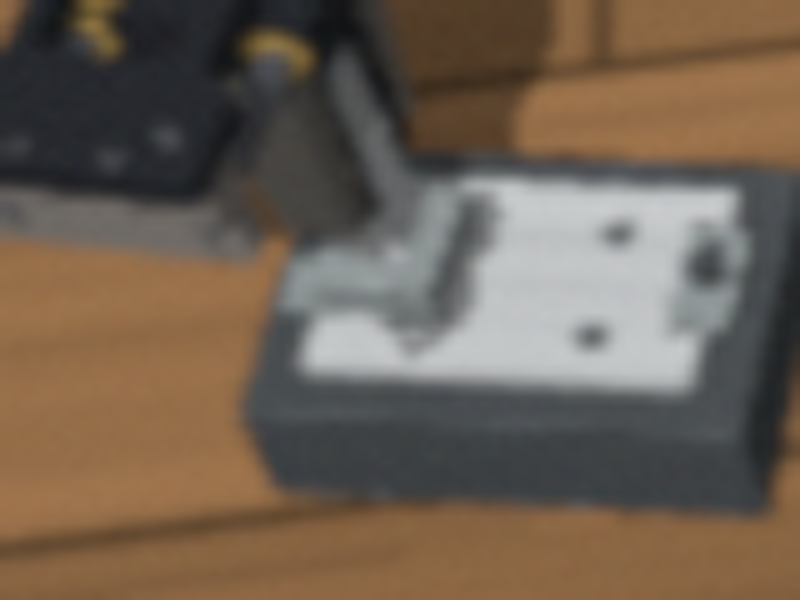

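The scene crop shows the punch upright just above the plate, with the front of the ring at (415,340) showing beneath the collar, as expected. Pressing down gently.

play_rows(linear=[[0, 0, -0.2], [0, 0, -0.2], [0, 0, -0.2], [0, 0, 0], [0, 0, 0]], twist=[[0, 0, 0], [0, 0, 0], [0, 0, 0], [0, 0, 0], [0, 0, 0]])

```text
time_s: 14.95
tool_pos: [0.5192, -0.2263, 0.1056]
eef_rot: [-0.0, 0.799, 0.602, 0.0]
force: [0.3, -0.2, -0.9]
grip_width: 0.0186
grasp_force: 30.0
```

play_rows(linear=[[0, 0, -0.1], [0, 0, -0.1], [0, 0, 0], [0, 0, 0], [0, 0, 0]], twist=[[0, 0, 0], [0, 0, 0], [0, 0, 0], [0, 0, 0], [0, 0, 0]])

```text
time_s: 15.45
tool_pos: [0.5193, -0.2263, 0.1037]
eef_rot: [0.0, 0.799, 0.602, 0.0]
force: [-0.2, 0.0, -0.2]
grip_width: 0.0187
grasp_force: 30.0
```

play_rows(linear=[[0, 0, -0.1], [0, 0, -0.1], [0, 0, -0.1], [0, 0, 0], [0, 0, 0]], twist=[[0, 0, 0], [0, 0, 0], [0, 0, 0], [0, 0, 0], [0, 0, 0]])

```text
time_s: 15.95
tool_pos: [0.5192, -0.2263, 0.1006]
eef_rot: [0.0, 0.799, 0.602, -0.0]
force: [-0.6, -0.2, 1.2]
grip_width: 0.0183
grasp_force: 30.0
```

play_rows(linear=[[0, 0, 0], [0, 0, 0], [0, 0, 0], [0, 0, 0], [0, 0, 0]], twist=[[0, 0, 0], [0, 0, 0], [0, 0, 0], [0, 0, 0], [0, 0, 0]])

```text
time_s: 16.45
tool_pos: [0.5192, -0.2263, 0.1006]
eef_rot: [0.0, 0.799, 0.602, 0.0]
force: [-1.2, -0.4, 1.9]
grip_width: 0.0185
grasp_force: 30.0
```

Run:
```python
from h import *
f=[]
for i in range(8):
    get_image('scene'); o=get_obs(); f.append(o['force'])
print(np.mean(f,0),o['tool_pos'],o['grasp_force'])
```

```text
[ 0.18211813 -0.0142097   1.2020101 ] [ 0.51918383 -0.22627834  0.10058319] 30.000129640102386
```

Net push is about 3.4 N with the nose about 6 mm in, as wanted. Handing in.

```bash
python3 -c "
from bench import *
print(finish_job())"
```

```text
the job is handed in; nothing more can be done
None
```

I handed the job in with the jaw pulled back about 40 mm and the gripper still holding the punch upright at the scribed ring. By force and height its nose is about 6 mm in, at roughly 3.4 N; no verdict was returned, and tip placement rests on camera measurements since the collar hides most of the ring.

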